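Sweep used vial stoppers into the lead pen

TASK

With the fingers closed, sweep the three used vial stoppers across the bench and in through the open side of the low three-sided lead pen, so that each lies flat and wholly inside it. Only push them along the bench: do not lift them or take them between the fingers. Leave the two standing glass vials and the large round source puck where they are.

Things in the scene. Friction and masses are not known exactly. Their poses are not given: they have to be found in the camera images.
- stopper_0: a used vial stopper, the first of three alike: a squat disc of aluminium with a dark rubber centre and bevelled foot, 26 mm in diameter and 14 mm high, about 20 g, lying flat and loose on the bench; origin at the centre of its underside, z up
- stopper_1: a used vial stopper, the second of three alike: a squat disc of aluminium with a dark rubber centre and bevelled foot, 26 mm in diameter and 14 mm high, about 20 g, lying flat and loose on the bench; origin at the centre of its underside, z up
- stopper_2: a used vial stopper, the third of three alike: a squat disc of aluminium with a dark rubber centre and bevelled foot, 26 mm in diameter and 14 mm high, about 20 g, lying flat and loose on the bench; origin at the centre of its underside, z up
- lead_pen: low fixed pen of dull grey lead bricks, no floor, open at the front and above: two side walls and a back wall, 25 mm thick, 28 mm high. Inside 80 mm deep (x), 160 mm wide (y). Origin on the bench amid the space inside; own x points from the open front (mouth at x = -40 mm) to the back wall (inside face x = +40 mm); side walls' inside faces at y = -80 and +80 mm. The stoppers start before the mouth
- bench_pad: thin pale blue absorbent sheet fixed flat on the bench, 265 mm (x) by 360 mm (y); its top is 1.6 mm above the bench, so keep the fingertips some 4 to 10 mm above the bench while sweeping; the pen stands partly or wholly on it and stoppers slide over its edge. Origin at its middle
- vial_a: glass vial, the smaller of two, standing loose in the row of stoppers (in any place of the row): 23 mm in diameter, 47 mm high; origin at the centre of its underside. To be left alone
- vial_b: glass vial, the larger of two, standing loose beside the way to the pen, left or right: 26 mm in diameter, 52 mm high; origin at the centre of its underside. To be left alone
- check_source: flat round source puck, much larger than the stoppers, lying loose on the side opposite the larger vial: 52 mm in diameter, 15 mm high; origin at the centre of its underside. To be left alone
There are look-alikes about, which are no part of the job. What is shaped like the stopper_1 but orange is not meant.

How it is judged (in metres and radians):
At the end, for the whole second after the job is handed in: Each of the three stoppers lies flat (within 0.2 rad), at rest on the bench (underside below 5 mm) and wholly inside the pen: its centre at least 11 mm behind the line of the mouth and between the walls (x of stopper_0 in the frame of lead_pen between -0.029 and 0.04 m and y of stopper_0 in the frame of lead_pen between -0.075 and 0.075 m and height (world z) of each of stopper_0, stopper_1, stopper_2 below 0.005 m and angle between each of stopper_0, stopper_1, stopper_2's own z axis and vertical below 0.2 rad and linear speed of each of stopper_0, stopper_1, stopper_2 below 0.01 m/s and x of stopper_1 in the frame of lead_pen between -0.029 and 0.04 m and y of stopper_1 in the frame of lead_pen between -0.075 and 0.075 m and x of stopper_2 in the frame of lead_pen between -0.029 and 0.04 m and y of stopper_2 in the frame of lead_pen between -0.075 and 0.075 m); the robot touches nothing.
It fails at once if a stopper is lifted more than 12 mm off the bench (height (world z) of any of stopper_0, stopper_1, stopper_2 above 0.012 m).
It fails at once if a stopper is taken between the fingers ((horizontal distance between the grasp point and stopper_0 below 0.008 m and height (world z) of the grasp point below 0.029 m) or (horizontal distance between the grasp point and stopper_1 below 0.008 m and height (world z) of the grasp point below 0.029 m) or (horizontal distance between the grasp point and stopper_2 below 0.008 m and height (world z) of the grasp point below 0.029 m)).
It fails at once if a vial or the source puck is moved more than 15 mm (distance of any of vial_a, vial_b, check_source from where it was at the start of the episode above 0.015 m).
It fails at once if a standing vial is tipped by more than 0.3 rad (angle between any of vial_a, vial_b's own z axis and vertical above 0.3 rad).
It also fails if it takes over 64 s, if anything falls off the work surface, if the arm or the gripper's body presses on something with over 40 N, if the wrist force passes 120 N, or if a joint passes its speed limit or range.

ROBOT

A 6-joint arm with a two-finger parallel gripper is mounted at the origin on a cart in front of the work surface, level with it; the furniture and walls round the work are solid. World frame = base frame: x ahead of the robot, y to its left, z up, the work surface at z = 0. Lengths are in m, angles in degrees, forces in N, time in s.
With the tool pointing down it reaches from about 0.4 to 0.825 m from the base axis. Payload 7 kg.
Tool frame: the origin (TCP) lies midway between the tips of the shut fingers; the grasp point (between the pads) lies 19 mm behind it (ctrl.grasp_offset is the distance from the TCP to the grasp point, in m); z points along the fingers, x is the direction in which the jaws open and shut, and the axes are right-handed (so a half turn about z gives the same grasp; the last joint's range is limited). The gripper opens to 88 mm and grips with 3 to 60 N. Pads are 19 mm wide; open, the fingers measure 130 mm over their backs; the gripper's body (78 mm by 193 mm) begins 47 mm behind the grasp point.
Start: joints at [-47.034, 20.546, 0.682, 0, -70.136, -16.507], TCP at [0.301, -0.604, 0.227] pointing down, gripper open.
Joint ranges: [-176.03, 176.03], [-82.01, 121.73], [-58.28, 71.71], [-173.87, 95.51], [-174.79, -0.11], [-173.66, 173.66]. Speed limits (degrees/s): [136.94, 136.94, 172.46, 180, 180, 180].

INTERFACE

Orientations are given as [roll, pitch, yaw] about the fixed x, y, z axes, in that order (R = Rz(yaw) Ry(pitch) Rx(roll)).
In Python, from plant import sensors, snapshot, order, ctrl gives the robot as it stands.
- The arm moves only by the tool send_rows, never from a script. Its argument "commands" is a list of rows, each a list of 3 entries, a list of its own where there are three numbers: the closure, from 0 (fully open) to 1 (shut), then the shift along the world's x, y, z in units of 0.25 m (1.0 is 0.25 m), then the turn, a rotation vector about the world's x, y, z in units of 360 degrees (1.0 is 360 degrees). In form: [[hand, [x, y, z], [ax, ay, az]], ...]. A call has 1 to 12 rows; each row shifts and turns the pose as measured when the row begins; what a row does not reach is not made up. A row lasts 1/10 s, in which the tool goes at most 50 mm and 8.59 degrees, less where a joint would pass 70% of its speed; a pose out of reach is approached as far as the arm can. A call with a number of a shift or a turn outside -1 to 1 is refused whole. A call with a gripper value outside its range is refused whole. The fingers move at their own pace and stop on an object; the grip force is fixed at half the most. Time passes only in rows, so rows that do not move let the fingers close. It gives the time, the measured TCP pose, the force and the opening at its end, in the units of the state.
- sensors.get_obs(): the state, without advancing time (a new reading comes with each control period).
- snapshot(name): name is "side" or "top" or "wrist"; returns a dict with "color" (480x640x3 uint8, blue, green, red), "z_map" (480x640 float32, m along the optical axis (not along the pixel's ray), 0 where there is no reading), "mtx" (3x3 intrinsics, pixels), "k1" (the pictures are not rectified: a ray, as slopes to the right and down, at radius r is drawn at 1 + k1 r^2 times it, then the intrinsics apply), "xyz" and "attitude" of the camera in the world. Camera axes: x right, y down, z forward; pixel columns grow to the right and rows downward; lengths in m; the calibration is good to about 2 mm. A picture is of the moment at which its call begins.
- order.close_job(): hands the job in, once; it reports no verdict.
The state is a dict: "clock": time; "joint_pos": joint angles; "qvel": joint speeds; "tau": joint torques, N m; "tool_pos": TCP position; "orientation": TCP orientation; "force": force on the tool from outside, world axes, zero at the start; "moment": the same for the moment, N m; "opening": finger opening in m.
Only numpy, scipy, OpenCV 4.12 (cv2) and the standard library are available. Lean on these libraries where they do the work, as an engineer would, in place of code of your own. Each camera call takes 0.05 s, during which the arm holds its last target.

## Working session

There is one attempt and no reset: what is moved stays moved. The work goes in short steps, Python scripts to look and compute and a tool call to move; the robot and the scene stay as the last step left them, time stands still between calls to the robot, and variables do not carry over. Pictures are saved under pics/ and viewed, and the job is handed in when it is done.

Besides the shell and the picture viewer there is one more tool, called after "Request:" in YAML: its name, and indented under it one key for each argument. send_rows: Moves the arm, as the interface text tells. Its arguments: {"type":"object","properties":{"commands":{"type":"array","items":{"type":"array"}}},"required":["commands"]}

```bash
mkdir -p pics; ls
python3 - <<'E'
from plant import sensors,snapshot,ctrl
import cv2
o=sensors.get_obs();print({k:o[k] for k in('clock','tool_pos','orientation','opening','force')},ctrl.grasp_offset)
for n in('top','side'):
    s=snapshot(n);cv2.imwrite(f'pics/{n}0.png',s['color']);print(n,s['mtx'],s['k1'],s['xyz'],s['attitude'])
E
```

```text
pics
{'clock': 0.0, 'tool_pos': array([ 0.30049852, -0.60387479,  0.22563293]), 'orientation': array([-1.79991859e+02, -9.35494564e-02,  1.16451660e+02]), 'opening': 0.0878262186353452, 'force': array([ 0.15959824, -0.14821154,  0.09276635])} 0.0188
top [[518.62279479   0.         317.98500547]
 [  0.         518.62279479 231.52160488]
 [  0.           0.           1.        ]] 0.0008386420341234806 [ 4.64587295e-01 -3.88263821e-04  9.46340524e-01] [-174.42251774   -0.44559613  -90.44101089]
side [[473.78789763   0.         314.45878374]
 [  0.         473.78789763 239.73812265]
 [  0.           0.           1.        ]] -0.09314115232364838 [ 0.54669915 -0.70516713  0.53147549] [-124.87756208   -0.89814168    0.50015031]
```

View pics/top0.png

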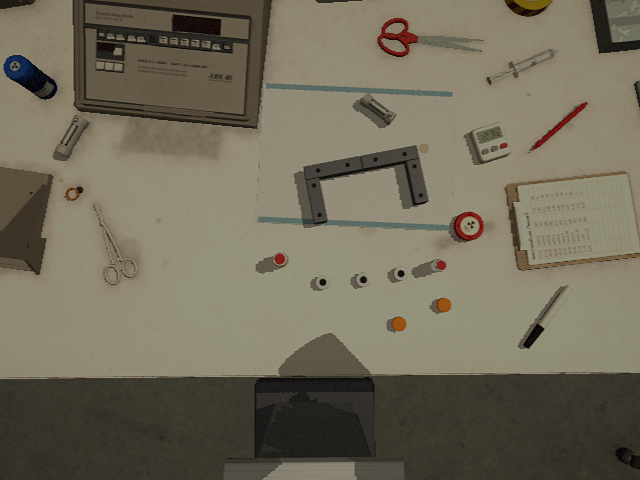

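View pics/side0.png

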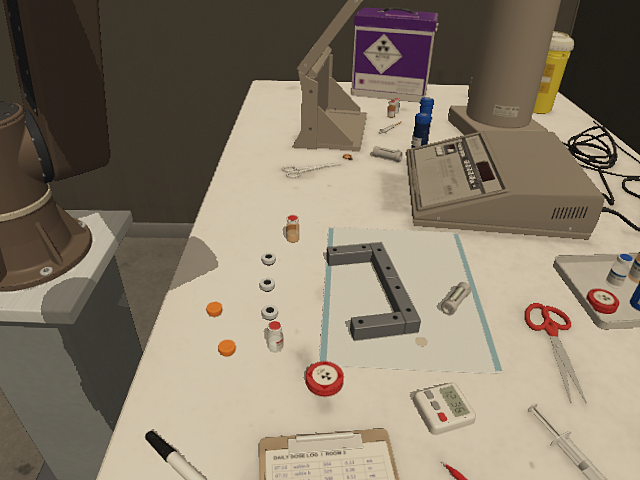

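```bash
cat > h.py <<'E'
import numpy as np,cv2
from scipy.spatial.transform import Rotation as R
def px2w(s,u,v,z):
    K=s['mtx'];d=cv2.undistortPoints(np.array([[[u,v]]],float),K,np.array([s['k1'],0,0,0.]))[0,0]
    ray=R.from_euler('xyz',s['attitude'],degrees=True).as_matrix()@np.array([d[0],d[1],1])
    c=np.array(s['xyz']);return (c+ray*(z-c[2])/ray[2])
def crop(s,u0,v0,u1,v1,f,name):
    cv2.imwrite(name,cv2.resize(s['color'][v0:v1,u0:u1],None,fx=f,fy=f,interpolation=cv2.INTER_CUBIC))
E
python3 - <<'E'
from plant import snapshot
from h import *
s=snapshot('top');crop(s,250,130,490,310,3.3,'pics/c1.png')
s=snapshot('side');crop(s,180,180,430,410,2.6,'pics/c2.png')
E
```

```text
(no output)
```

View pics/c1.png

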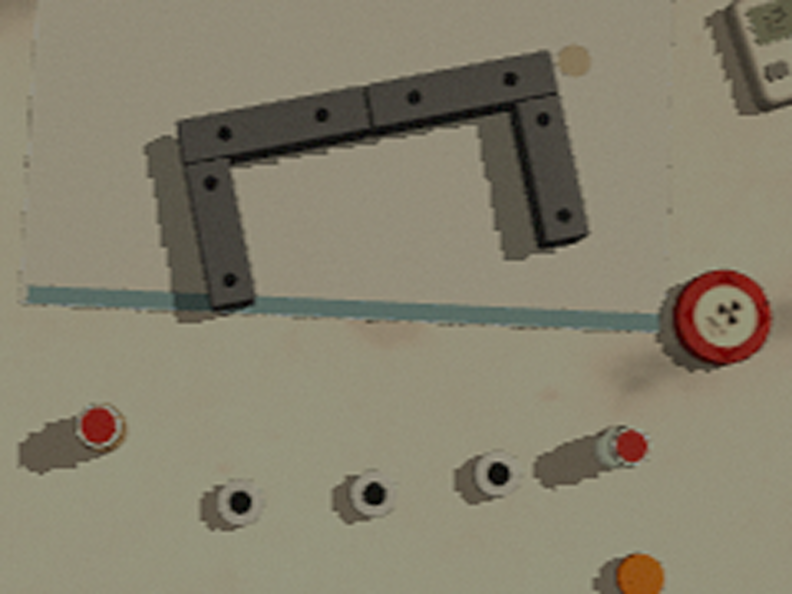

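View pics/c2.png

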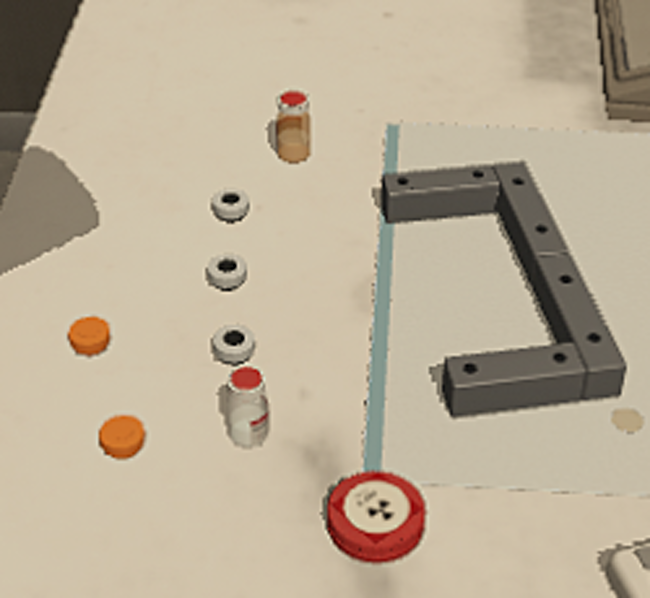

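Run:
```python
from plant import snapshot
from h import *
s=snapshot('top')
P={'s0':(241,501,.014),'s1':(374,493,.014),'s2':(498,473,.014),'va':(631,446,.047),'vb':(100,426,.052),'puck':(722,316,.015),'or':(640,576,.014),'or2':((399-250)*3.3,(324-130)*3.3,.014),
'FLi':(253,303,.028),'FRi':(541,240,.028),'BLo':(178,121,.028),'BRo':(549,50,.028),'FLo':(213,308,.028),'FRo':(586,233,.028),'BLi':(229,162,.028),'BRi':(512,104,.028)}
for k,(u,v,z) in P.items(): print(k,px2w(s,250+u/3.3,130+v/3.3,z)[:2].round(4))
w={k:px2w(s,250+u/3.3,130+v/3.3,z)[:2] for k,(u,v,z) in P.items()}
# outer: x from -40..65 , y +-105
loc={'FLo':(-.04,.105),'FRo':(-.04,-.105),'BLo':(.065,.105),'BRo':(.065,-.105),'FLi':(-.04,.08),'FRi':(-.04,-.08),'BLi':(.04,.08),'BRi':(.04,-.08)}
A=np.array([loc[k] for k in loc]);B=np.array([w[k] for k in loc])
a=A-A.mean(0);b=B-B.mean(0);th=np.arctan2((a[:,0]*b[:,1]-a[:,1]*b[:,0]).sum(),(a*b).sum())
r=np.array([[np.cos(th),-np.sin(th)],[np.sin(th),np.cos(th)]]);t=B.mean(0)-r@A.mean(0)
print('pen',t,np.degrees(th));print(((r@A.T).T+t-B).round(4))
for k in ('s0','s1','s2','va','vb','puck'): print(k,'in pen',((w[k]-t)@r).round(4))
```

```text
s0 [ 0.4651 -0.0167]
s1 [ 0.4689 -0.0889]
s2 [ 0.4792 -0.1566]
va [ 0.4923 -0.2214]
vb [0.5046 0.0573]
puck [ 0.5641 -0.2814]
or [ 0.4231 -0.2322]
or2 [ 0.3894 -0.1511]
FLi [ 0.5715 -0.0238]
FRi [ 0.6048 -0.1805]
BLo [0.6717 0.0162]
BRo [ 0.7102 -0.1876]
FLo [ 0.5689 -0.0022]
FRo [ 0.6085 -0.2051]
BLi [ 0.6489 -0.0115]
BRi [ 0.6801 -0.1666]
pen [ 0.6269393  -0.09632352] 10.890968437552232
[[-0.0011  0.0014]
 [-0.001  -0.0019]
 [-0.0008  0.0029]
 [ 0.0005  0.0005]
 [ 0.0011 -0.0015]
 [-0.0021 -0.0019]
 [ 0.0022  0.0013]
 [ 0.0012 -0.0008]]
s0 in pen [-0.1439  0.1088]
s1 in pen [-0.1538  0.0371]
s2 in pen [-0.1565 -0.0312]
va in pen [-0.1559 -0.0973]
vb in pen [-0.0911  0.1739]
puck in pen [-0.0967 -0.1699]
```

Request:
send_rows:
  commands:
    - [1,[0.046,0.148,0],[0,0,-0.01]]
    - [1,[0.046,0.148,0],[0,0,-0.01]]
    - [1,[0.046,0.148,0],[0,0,-0.01]]
    - [1,[0.046,0.148,0],[0,0,-0.01]]
    - [1,[0.046,0.148,0],[0,0,-0.01]]
    - [1,[0.046,0.148,0],[0,0,-0.01]]
    - [1,[0.046,0.148,0],[0,0,0]]
    - [1,[0.046,0.148,0],[0,0,0]]
    - [1,[0.046,0.148,0],[0,0,0]]
    - [1,[0.046,0.148,0],[0,0,0]]
    - [1,[0.046,0.148,0],[0,0,0]]
    - [1,[0.046,0.148,0],[0,0,0]]

```text
clock: 1.45
tool_pos: [0.4385, -0.1468, 0.224]
orientation: [180.0, -0.2, 93.5]
force: [0.8, -0.3, 0.5]
opening: 0.0014
```

Request:
send_rows:
  commands:
    - [1,[0,-0.05,-0.1],[0,0,0.003]]
    - [1,[0,0,-0.15],[0,0,0]]
    - [1,[0,0,-0.15],[0,0,0]]
    - [1,[0,0,-0.15],[0,0,0]]
    - [1,[0,0,-0.1],[0,0,0]]
    - [1,[0,0,-0.05],[0,0,0]]
    - [1,[0,0,0],[0,0,0]]

```text
clock: 2.15
tool_pos: [0.4419, -0.1528, 0.0463]
orientation: [179.4, -0.1, 95.3]
force: [-0.2, -0.1, -0.2]
opening: 0.0001
```

Run:
```python
from plant import snapshot,sensors
from h import *
o=sensors.get_obs();print(o['tool_pos'],o['orientation'])
s=snapshot('top');crop(s,250,130,490,340,2.8,'pics/c3.png')
s=snapshot('side');crop(s,180,180,430,410,2.6,'pics/c4.png')
s=snapshot('wrist');cv2.imwrite('pics/w.png',s['color'])
```

```text
[ 0.4419474  -0.15280257  0.0462909 ] [ 1.79411790e+02 -1.46424517e-01  9.53453018e+01]
```

View pics/c4.png

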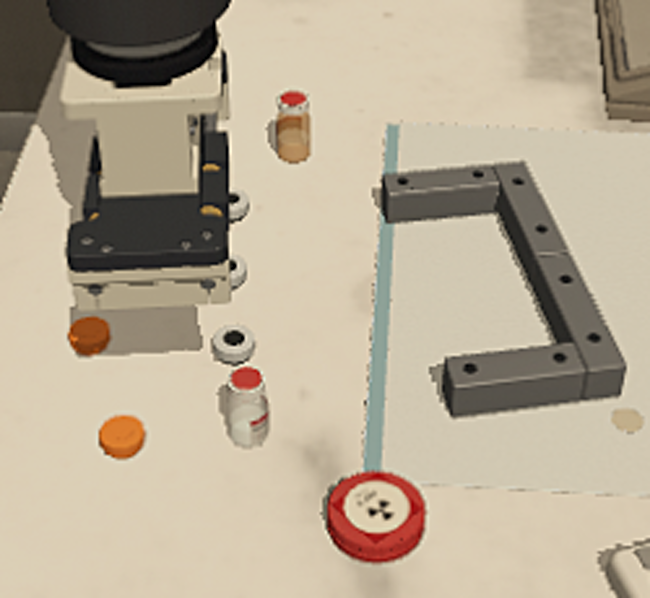

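View pics/w.png

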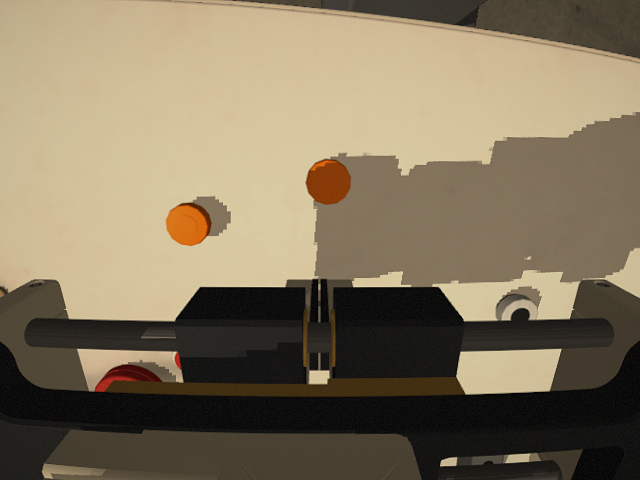

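Run:
```python
from plant import snapshot,sensors
from h import *
s=snapshot('wrist');crop(s,160,260,480,440,2.4,'pics/w2.png')
d=s['z_map'];print(s['xyz'],s['attitude'],s['mtx'][0,0])
for v in range(280,400,12): print(v,[round(float(d[v,u]),3) for u in range(270,376,6)])
```

```text
[ 0.36140183 -0.16078627  0.20648155] [ 1.61903880e+02 -1.20517714e-01  9.53341791e+01] 338.4424694003932
280 [0.225, 0.0, 0.226, 0.166, 0.164, 0.166, 0.165, 0.169, 0.225, 0.17, 0.166, 0.166, 0.166, 0.166, 0.226, 0.225, 0.225, 0.226]
292 [0.093, 0.094, 0.093, 0.092, 0.092, 0.093, 0.153, 0.156, 0.228, 0.158, 0.155, 0.093, 0.092, 0.092, 0.094, 0.093, 0.091, 0.093]
304 [0.086, 0.087, 0.086, 0.086, 0.086, 0.086, 0.143, 0.146, 0.217, 0.146, 0.155, 0.086, 0.087, 0.086, 0.087, 0.086, 0.086, 0.086]
316 [0.08, 0.08, 0.08, 0.08, 0.081, 0.08, 0.087, 0.137, 0.218, 0.136, 0.091, 0.081, 0.078, 0.081, 0.081, 0.081, 0.08, 0.082]
328 [0.078, 0.078, 0.078, 0.08, 0.077, 0.079, 0.084, 0.088, 0.089, 0.088, 0.088, 0.08, 0.079, 0.079, 0.078, 0.079, 0.078, 0.078]
340 [0.08, 0.079, 0.08, 0.079, 0.079, 0.08, 0.084, 0.088, 0.086, 0.087, 0.087, 0.079, 0.079, 0.078, 0.078, 0.079, 0.08, 0.079]
352 [0.08, 0.08, 0.08, 0.08, 0.08, 0.081, 0.084, 0.089, 0.088, 0.09, 0.089, 0.08, 0.08, 0.08, 0.08, 0.081, 0.08, 0.08]
364 [0.081, 0.081, 0.082, 0.082, 0.08, 0.082, 0.086, 0.134, 0.246, 0.132, 0.117, 0.081, 0.082, 0.081, 0.082, 0.081, 0.082, 0.082]
376 [0.081, 0.083, 0.082, 0.082, 0.083, 0.082, 0.1, 0.25, 0.0, 0.25, 0.118, 0.082, 0.082, 0.082, 0.082, 0.081, 0.081, 0.082]
388 [0.079, 0.079, 0.079, 0.079, 0.079, 0.079, 0.079, 0.079, 0.079, 0.079, 0.078, 0.078, 0.079, 0.079, 0.079, 0.08, 0.079, 0.079]
```

View pics/w2.png

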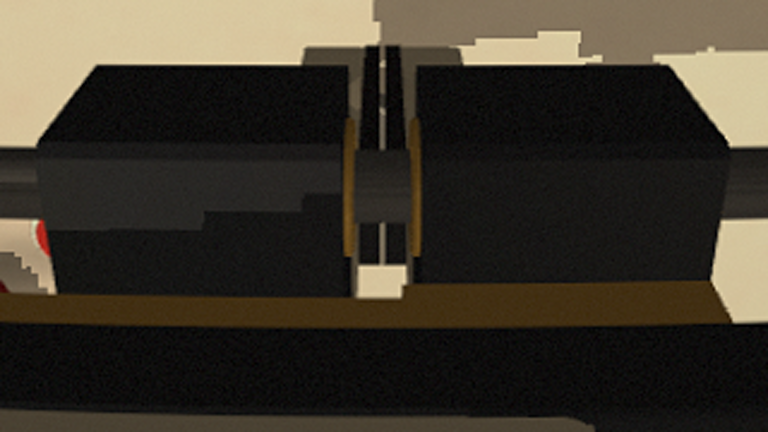

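View pics/c3.png

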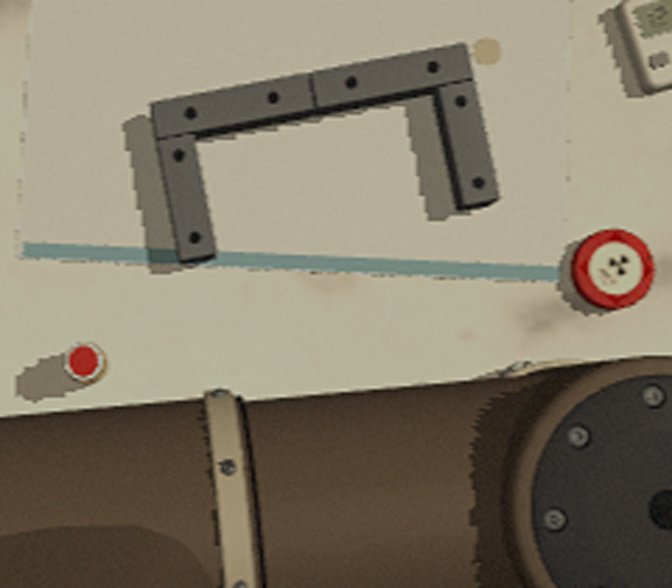

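Request:
send_rows:
  commands:
    - [1,[0,-0.03,-0.05],[0,0,0]]
    - [1,[0,0,-0.05],[0,0,0]]
    - [1,[0,0,-0.04],[0,0,0]]
    - [1,[0,0,0],[0,0,0]]
    - [1,[0,0,0],[0,0,0]]

```text
clock: 2.85
tool_pos: [0.4488, -0.1605, 0.0183]
orientation: [178.4, -0.1, 95.4]
force: [0.4, 0.3, -0.0]
opening: 0.0008
```

Request:
send_rows:
  commands:
    - [1,[-0.03,0,-0.02],[0,0.0044,0]]
    - [1,[0,0,-0.02],[0,0,0]]

```text
clock: 3.05
tool_pos: [0.4418, -0.1603, 0.0094]
orientation: [180.0, -0.2, 95.4]
force: [1.2, 0.8, 0.3]
opening: 0.0005
```

Request:
send_rows:
  commands:
    - [1,[0.025,0.002,-0.012],[0,0,0]]
    - [1,[0.025,0.002,-0.003],[0,0,0]]
    - [1,[0.025,0.002,0],[0,0,0]]
    - [1,[0.03,0.0025,0],[0,0,0]]
    - [1,[0.03,0.0025,0],[0,0,0]]
    - [1,[0.03,0.0025,0],[0,0,0]]

```text
clock: 3.65
tool_pos: [0.4863, -0.1566, 0.0049]
orientation: [-180.0, -0.2, 95.5]
force: [-0.6, 0.5, -0.2]
opening: 0.0005
```

Run:
```python
from plant import snapshot,sensors
from h import *
s=snapshot('side');crop(s,180,180,430,410,2.6,'pics/c5.png')
```

```text
(no output)
```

View pics/c5.png

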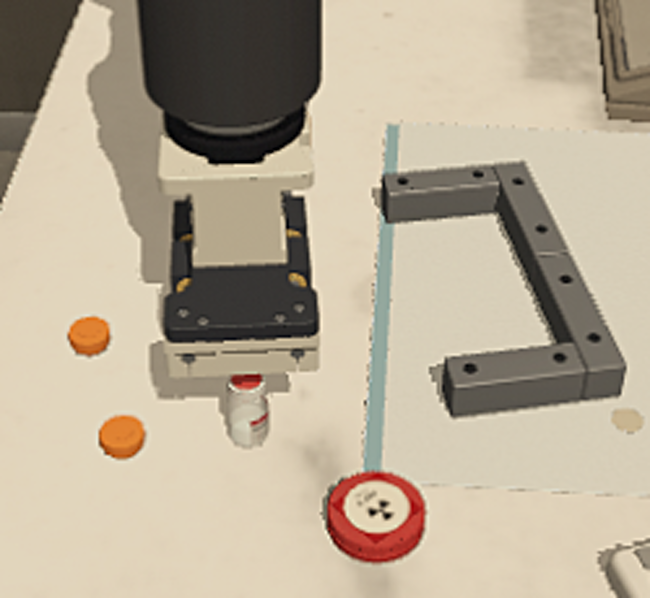

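Request:
send_rows:
  commands:
    - [1,[0.03,0.0025,0.004],[0,0,0]]
    - [1,[0.03,0.0025,0.001],[0,0,0]]
    - [1,[0.03,0.0025,0],[0,0,0]]
    - [1,[0.03,0.0025,0],[0,0,0]]
    - [1,[0.03,0.0025,0],[0,0,0]]
    - [1,[0.03,0.0025,0],[0,0,0]]
    - [1,[0.03,0.0025,0],[0,0,0]]

```text
clock: 4.4
tool_pos: [0.5374, -0.1522, 0.0049]
orientation: [-179.3, -0.3, 95.4]
force: [0.3, 0.5, 0.9]
opening: 0.0006
```

Run:
```python
from plant import snapshot,sensors
from h import *
s=snapshot('side');crop(s,180,180,430,410,2.6,'pics/c6.png')
```

```text
(no output)
```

View pics/c6.png

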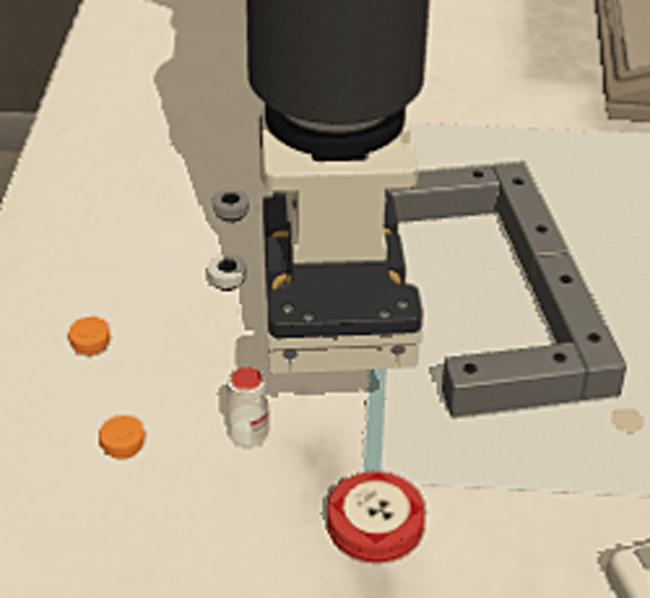

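Request:
send_rows:
  commands:
    - [1,[0.03,0.0025,0.008],[0,-0.002,0]]
    - [1,[0.03,0.0025,0.004],[0,0,0]]
    - [1,[0.03,0.0025,0],[0,0,0]]
    - [1,[0.03,0.0025,0],[0,0,0]]
    - [1,[0.03,0.0025,0],[0,0,0]]
    - [1,[0.03,0.0025,0],[0,0,0]]
    - [1,[0.03,0.0025,0],[0,0,0]]
    - [1,[0.03,0.0025,0],[0,0,0]]

```text
clock: 5.25
tool_pos: [0.6065, -0.1465, 0.0089]
orientation: [179.6, -0.2, 95.4]
force: [0.5, -0.8, 0.2]
opening: 0.0005
```

Run:
```python
from plant import snapshot,sensors
from h import *
s=snapshot('side');crop(s,180,180,430,410,2.6,'pics/c7.png')
s=snapshot('top');crop(s,250,130,490,310,3.3,'pics/c7t.png')
```

```text
(no output)
```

View pics/c7.png

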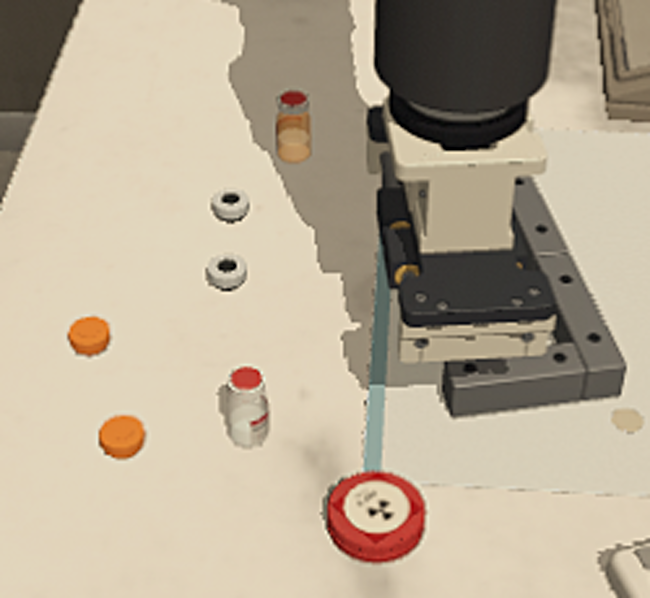

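View pics/c7t.png

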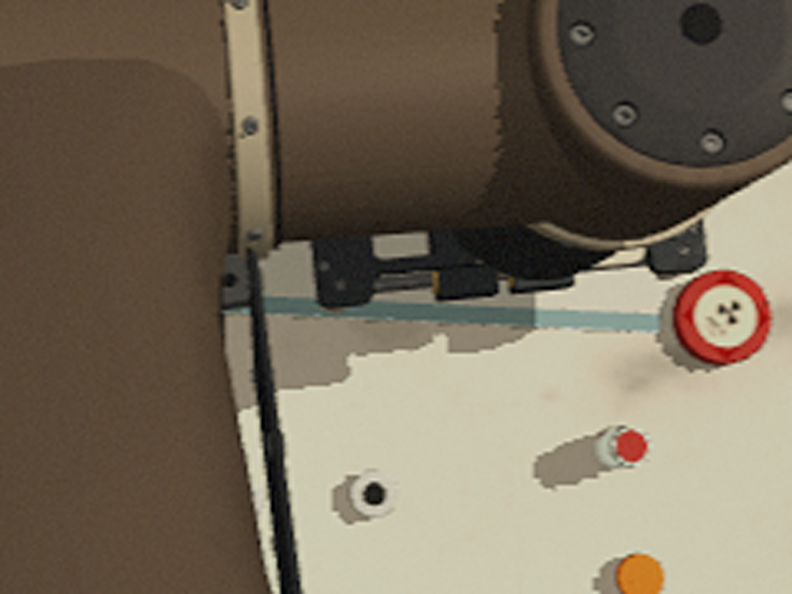

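Request:
send_rows:
  commands:
    - [1,[0.03,0.0025,-0.004],[0,0.001,0]]
    - [1,[0.03,0.0025,0],[0,0,0]]
    - [1,[0.025,0.002,0],[0,0,0]]
    - [1,[-0.06,-0.005,0.01],[0,0,0]]
    - [1,[-0.1,-0.01,0.05],[0,0,0]]
    - [1,[-0.15,0,0.15],[0,0,0]]
    - [1,[-0.15,0.03,0.1],[0,0,0]]
    - [1,[-0.15,0.05,0],[0,0,-0.01]]
    - [1,[-0.1,0.05,0],[0,0,-0.01]]

```text
clock: 6.25
tool_pos: [0.4528, -0.1162, 0.0839]
orientation: [-180.0, -0.2, 88.0]
force: [-0.4, 0.3, 0.7]
opening: 0.0001
```

Run:
```python
from plant import snapshot,sensors
from h import *
s=snapshot('side');crop(s,180,180,430,410,2.6,'pics/c8.png')
s=snapshot('top');crop(s,250,130,490,310,3.3,'pics/c8t.png')
```

```text
(no output)
```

View pics/c8.png

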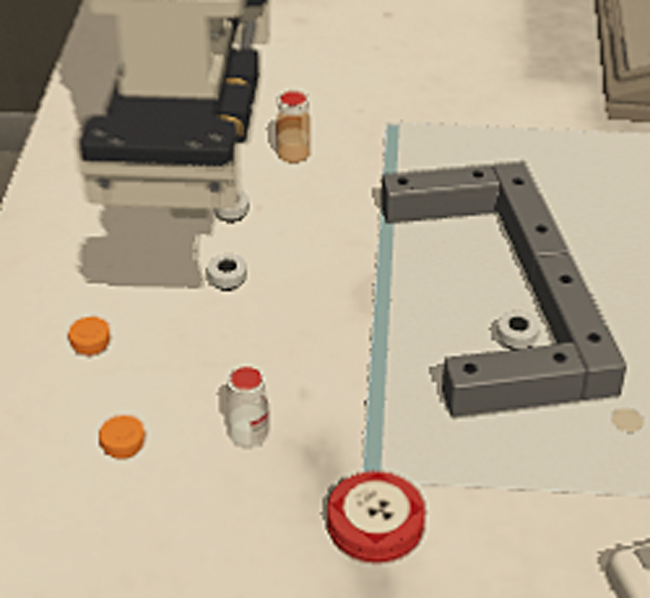

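View pics/c8t.png

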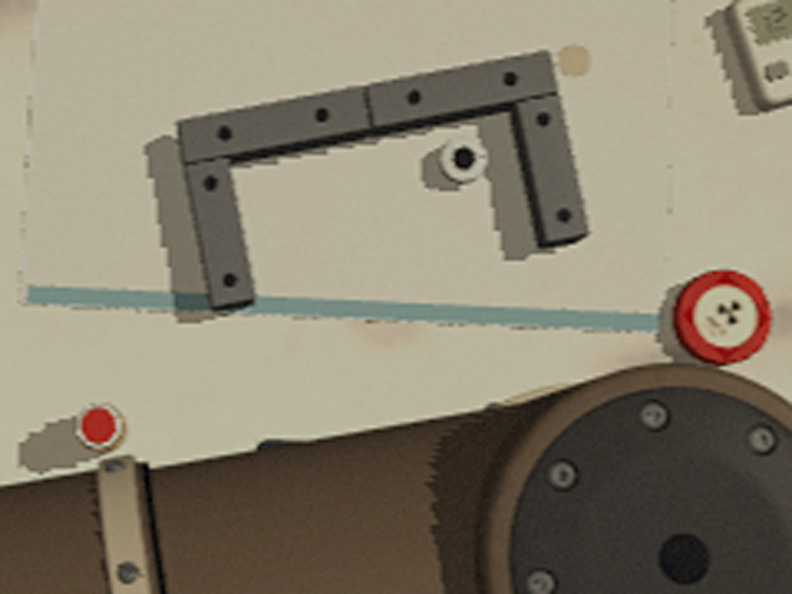

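Request:
send_rows:
  commands:
    - [1,[-0.05,0.06,0],[0,0,-0.003]]
    - [1,[-0.04,0.06,0],[0,0,-0.003]]
    - [1,[-0.01,0,-0.08],[0,0,0]]
    - [1,[0,0,-0.08],[0,0,0]]
    - [1,[0,0,-0.06],[0,0,0]]

```text
clock: 6.85
tool_pos: [0.4324, -0.0832, 0.0321]
orientation: [179.4, -0.3, 86.1]
force: [0.3, 0.3, -0.7]
opening: 0.0005
```

Request:
send_rows:
  commands:
    - [1,[-0.008,-0.01,-0.05],[0,0.0015,0]]
    - [1,[0,0,-0.03],[0,0,0]]
    - [1,[0,0,-0.01],[0,0,0]]

```text
clock: 7.15
tool_pos: [0.4313, -0.0858, 0.0073]
orientation: [-180.0, -0.3, 86.2]
force: [0.0, -0.0, 0.8]
opening: 0.0006
```

Request:
send_rows:
  commands:
    - [1,[0.025,-0.002,-0.003],[0,0,0]]
    - [1,[0.025,-0.002,0],[0,0,0]]
    - [1,[0.03,-0.0022,0],[0,0,0]]
    - [1,[0.03,-0.0022,0],[0,0,0]]
    - [1,[0.03,-0.0022,0],[0,0,0]]
    - [1,[0.03,-0.0022,0],[0,0,0]]
    - [1,[0.03,-0.0022,0],[0,0,0]]
    - [1,[0.03,-0.0022,0],[0,0,0]]
    - [1,[0.03,-0.0022,0],[0,0,0]]
    - [1,[0.03,-0.0022,0],[0,0,0]]

```text
clock: 8.15
tool_pos: [0.5118, -0.0918, 0.0081]
orientation: [179.9, -0.3, 86.2]
force: [0.4, -0.4, 0.3]
opening: 0.0006
```

Run:
```python
from plant import snapshot,sensors
from h import *
s=snapshot('side');crop(s,180,180,430,410,2.6,'pics/c9.png')
```

```text
(no output)
```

View pics/c9.png

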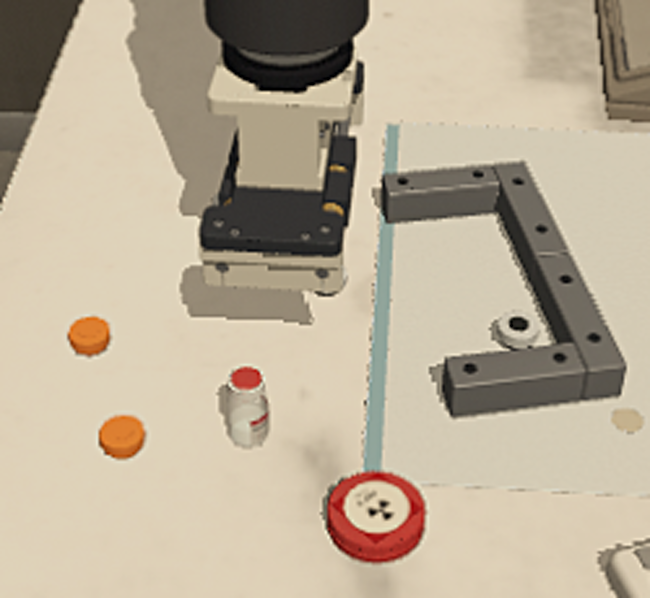

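Run:
```python
from plant import snapshot,sensors
from h import *
s=snapshot('side');crop(s,285,270,325,305,15,'pics/c10.png')
print(px2w(s,305,292,0),px2w(s,180+518/2.6,180+324/2.6,.014))
```

```text
[ 0.53369704 -0.09793305  0.        ] [ 0.65395654 -0.14162745  0.014     ]
```

View pics/c10.png

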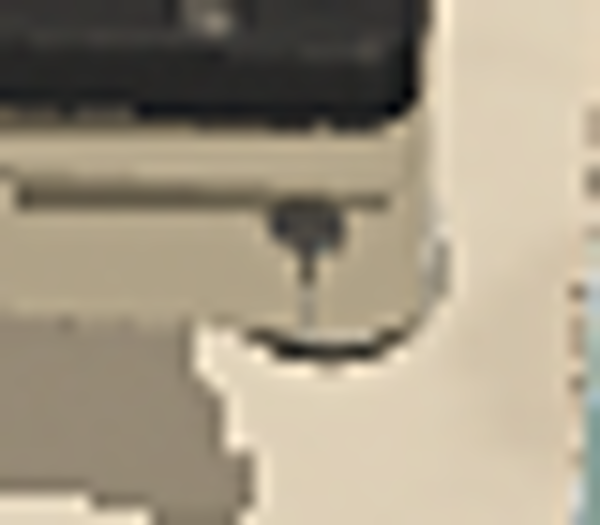

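Request:
send_rows:
  commands:
    - [1,[0.03,-0.0022,-0.002],[0,0,0]]
    - [1,[0.03,-0.0022,0],[0,0,0]]
    - [1,[0.03,-0.0022,0],[0,0,0]]
    - [1,[0.03,-0.0022,0],[0,0,0]]
    - [1,[0.03,-0.0022,0],[0,0,0]]
    - [1,[0.03,-0.0022,0],[0,0,0]]
    - [1,[0.03,-0.0022,0],[0,0,0]]

```text
clock: 8.95
tool_pos: [0.5398, -0.0975, 0.0028]
orientation: [-177.3, -0.0, 85.8]
force: [-0.0, -0.1, 0.4]
opening: 0.0006
```

Run:
```python
from plant import snapshot,sensors
from h import *
s=snapshot('side');crop(s,180,180,430,410,2.6,'pics/c11.png')
```

```text
(no output)
```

View pics/c11.png

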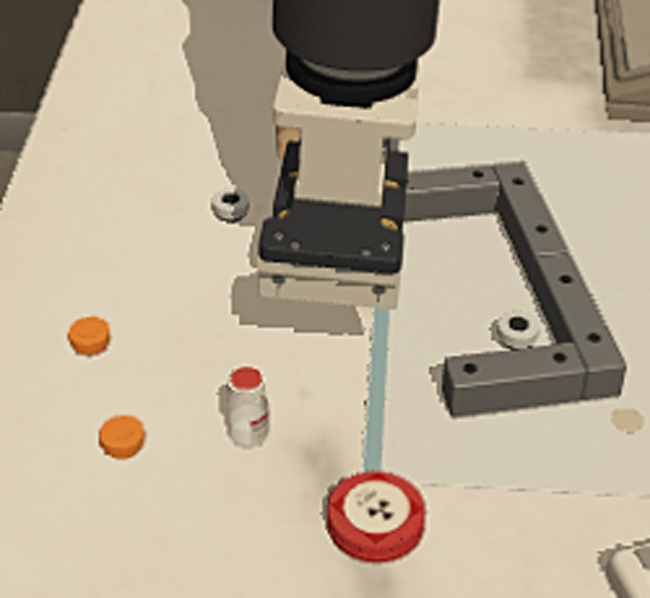

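Request:
send_rows:
  commands:
    - [1,[0,0,0.02],[0,-0.0075,0]]
    - [1,[0,0,0.005],[0,0,0]]

```text
clock: 9.2
tool_pos: [0.5436, -0.0975, 0.0089]
orientation: [179.8, -0.2, 85.8]
force: [-0.9, -0.7, 0.2]
opening: 0.0006
```

Request:
send_rows:
  commands:
    - [1,[0.03,-0.001,0],[0,0,0]]
    - [1,[0.03,-0.001,0],[0,0,0]]
    - [1,[0.03,-0.001,0],[0,0,0]]

```text
clock: 9.5
tool_pos: [0.5692, -0.0981, 0.0097]
orientation: [179.7, -0.2, 85.9]
force: [0.2, 0.5, 0.2]
opening: 0.0004
```

Run:
```python
from plant import snapshot,sensors
from h import *
s=snapshot('side');crop(s,180,180,430,410,2.6,'pics/c12.png')
```

```text
(no output)
```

View pics/c12.png

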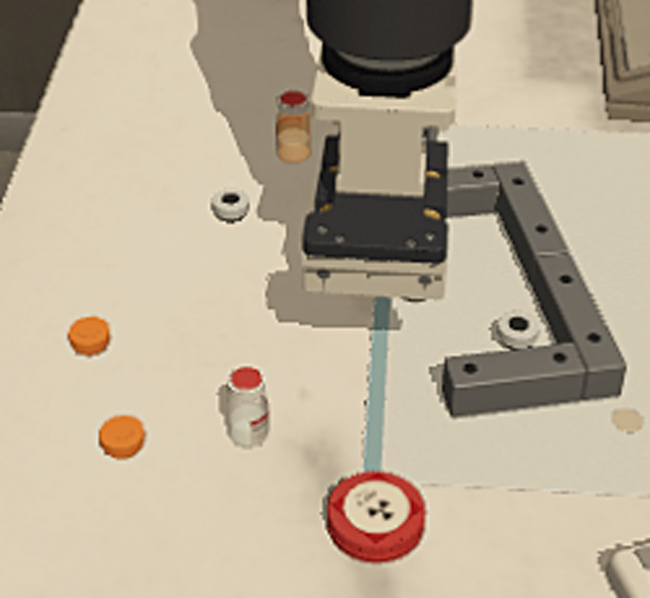

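Request:
send_rows:
  commands:
    - [1,[0.03,-0.001,-0.005],[0,0,0]]
    - [1,[0.03,-0.001,0],[0,0,0]]
    - [1,[0.03,-0.001,0],[0,0,0]]
    - [1,[0.03,-0.001,0],[0,0,0]]
    - [1,[0.03,-0.001,0],[0,0,0]]
    - [1,[0.025,-0.001,0],[0,0,0]]
    - [1,[-0.06,0.003,0.01],[0,0,0]]
    - [1,[-0.1,0.01,0.05],[0,0,0]]
    - [1,[-0.15,0.03,0.15],[0,0,0]]
    - [1,[-0.15,0.06,0.1],[0,0,-0.01]]
    - [1,[-0.15,0.08,0],[0,0,-0.02]]
    - [1,[-0.1,0.08,0],[0,0,-0.01]]

```text
clock: 10.75
tool_pos: [0.4429, -0.0348, 0.0833]
orientation: [179.8, -0.2, 70.9]
force: [0.6, 0.5, 0.3]
opening: 0.0005
```

Run:
```python
from plant import snapshot,sensors
from h import *
s=snapshot('side');crop(s,180,180,430,410,2.6,'pics/c13.png')
s=snapshot('top');crop(s,250,130,490,310,3.3,'pics/c13t.png')
```

```text
(no output)
```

View pics/c13.png

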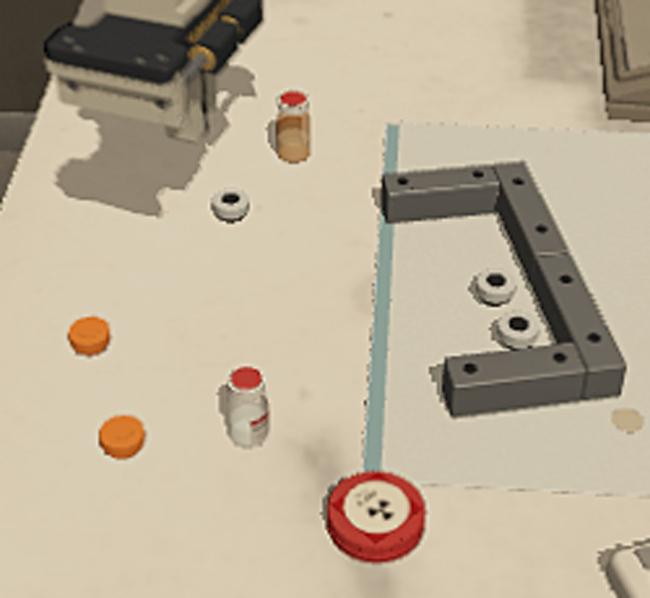

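View pics/c13t.png

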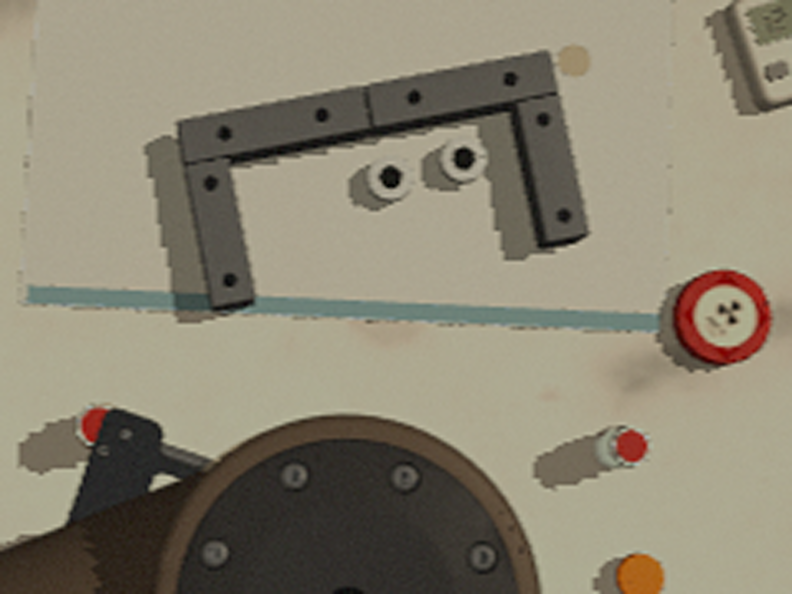

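Request:
send_rows:
  commands:
    - [1,[-0.04,0.06,0],[0,0,0]]
    - [1,[-0.02,0.05,0],[0,0,0]]
    - [1,[0,0,-0.08],[0,0,0]]
    - [1,[0,0,-0.08],[0,0,0]]
    - [1,[0,0,-0.06],[0,0,0]]

```text
clock: 11.35
tool_pos: [0.4324, -0.0027, 0.0316]
orientation: [179.2, -0.7, 71.5]
force: [1.2, 0.5, -1.0]
opening: 0.0006
```

Request:
send_rows:
  commands:
    - [1,[-0.016,-0.008,-0.05],[0.0007,0.002,0]]
    - [1,[0,0,-0.03],[0,0,0]]
    - [1,[0,0,-0.008],[0,0,0]]

```text
clock: 11.65
tool_pos: [0.4288, -0.005, 0.0072]
orientation: [-179.9, -0.6, 71.6]
force: [0.8, 0.7, 0.1]
opening: 0.0001
```

Request:
send_rows:
  commands:
    - [1,[0.024,-0.008,0],[0,0,0]]
    - [1,[0.024,-0.008,0],[0,0,0]]
    - [1,[0.0285,-0.0095,0],[0,0,0]]
    - [1,[0.0285,-0.0095,0],[0,0,0]]
    - [1,[0.0285,-0.0095,0],[0,0,0]]
    - [1,[0.0285,-0.0095,0],[0,0,0]]
    - [1,[0.0285,-0.0095,0],[0,0,0]]
    - [1,[0.0285,-0.0095,0],[0,0,0]]
    - [1,[0.0285,-0.0095,0],[0,0,0]]
    - [1,[0.0285,-0.0095,0],[0,0,0]]

```text
clock: 12.65
tool_pos: [0.5055, -0.03, 0.009]
orientation: [180.0, -0.7, 71.6]
force: [0.0, -0.0, -0.4]
opening: 0.0006
```

Run:
```python
from plant import snapshot,sensors
from h import *
s=snapshot('side');crop(s,180,180,430,410,2.6,'pics/c14.png')
```

```text
(no output)
```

View pics/c14.png

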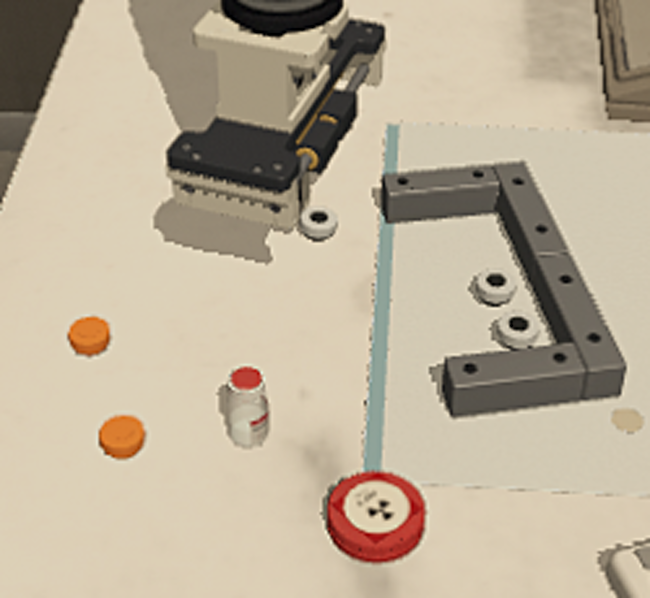

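Run:
```python
from plant import snapshot,sensors
from h import *
s=snapshot('side');print(px2w(s,180+319/2.6,180+217/2.6,.014),px2w(s,180+496/2.6,180+281/2.6,.014))
```

```text
[ 0.52801426 -0.03719552  0.014     ] [ 0.64384558 -0.10123193  0.014     ]
```

Request:
send_rows:
  commands:
    - [1,[0.0285,-0.0095,0],[0,0,0]]
    - [1,[0.0285,-0.0095,0],[0,0,0]]
    - [1,[0.0285,-0.0095,0],[0,0,0]]
    - [1,[0.0285,-0.0095,0],[0,0,0]]
    - [1,[0.0285,-0.0095,0],[0,0,0]]
    - [1,[0.0285,-0.0095,0],[0,0,0]]

```text
clock: 13.35
tool_pos: [0.5422, -0.0459, 0.0072]
orientation: [-179.2, -0.4, 71.4]
force: [0.5, -0.4, 0.9]
opening: 0.0004
```

Run:
```python
from plant import snapshot,sensors
from h import *
s=snapshot('side');crop(s,180,180,430,410,2.6,'pics/c15.png')
```

View pics/c15.png

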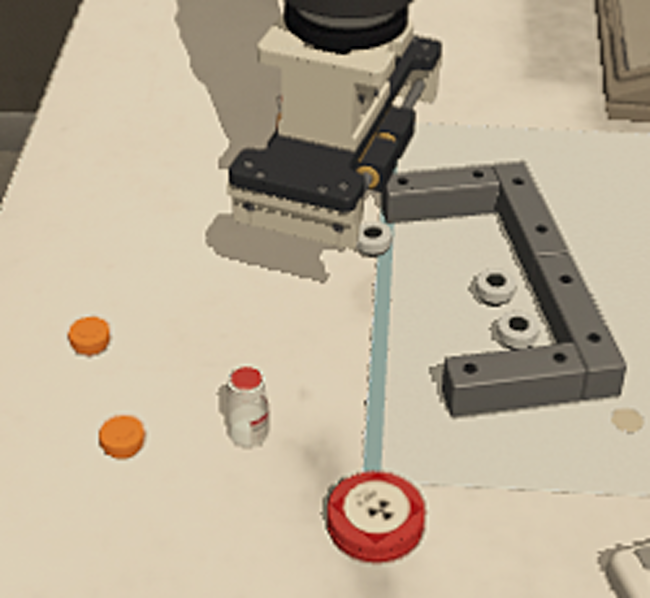

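Request:
send_rows:
  commands:
    - [1,[0.02,-0.005,0.006],[-0.0007,-0.002,0]]
    - [1,[0.0285,-0.0075,0.002],[0,0,0]]
    - [1,[0.0285,-0.0075,0],[0,0,0]]
    - [1,[0.0285,-0.0075,0],[0,0,0]]

```text
clock: 13.8
tool_pos: [0.5743, -0.0533, 0.01]
orientation: [179.7, -0.5, 71.5]
force: [0.5, -0.4, -0.1]
opening: 0.0003
```

Run:
```python
from plant import snapshot,sensors
from h import *
s=snapshot('side');crop(s,180,180,430,410,2.6,'pics/c16.png')
```

```text
(no output)
```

View pics/c16.png

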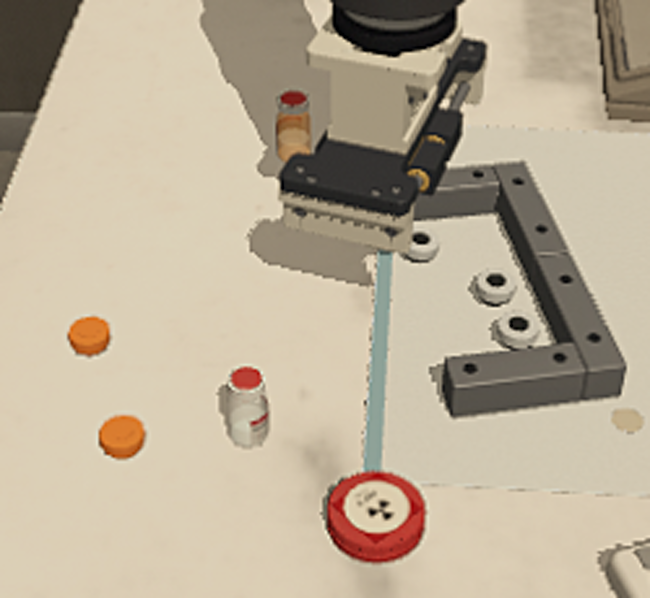

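Request:
send_rows:
  commands:
    - [1,[0.0285,-0.0085,-0.004],[0,0,0]]
    - [1,[0.0285,-0.0085,0],[0,0,0]]
    - [1,[0.0285,-0.0085,0],[0,0,0]]
    - [1,[0.0285,-0.0085,0],[0,0,0]]
    - [1,[-0.06,0.018,0.01],[0,0,0]]
    - [1,[-0.1,0.02,0.05],[0,0,0]]
    - [1,[-0.1,0,0.15],[0,0,0]]
    - [1,[-0.1,-0.05,0.15],[0,0,0.01]]
    - [1,[-0.1,-0.1,0.1],[0,0,0.02]]
    - [1,[0,-0.18,0],[0,0,0]]
    - [1,[0,-0.18,0],[0,0,0]]
    - [1,[0,-0.18,0],[0,0,0]]

```text
clock: 15.05
tool_pos: [0.4924, -0.2277, 0.1294]
orientation: [179.3, -0.3, 83.3]
force: [1.7, -0.4, -0.1]
opening: 0.0004
```

Run:
```python
from plant import snapshot,sensors
from h import *
s=snapshot('side');crop(s,180,180,430,410,2.6,'pics/c17.png')
s=snapshot('top');crop(s,250,130,490,310,3.3,'pics/c17t.png')
```

```text
(no output)
```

View pics/c17.png

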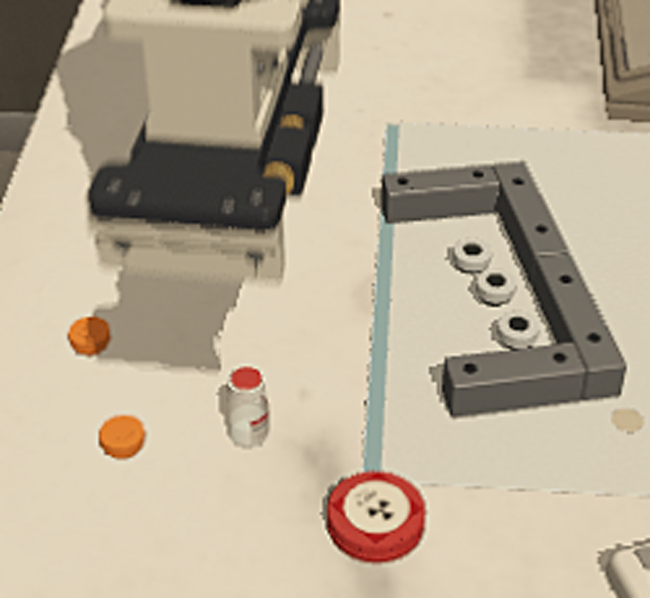

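View pics/c17t.png

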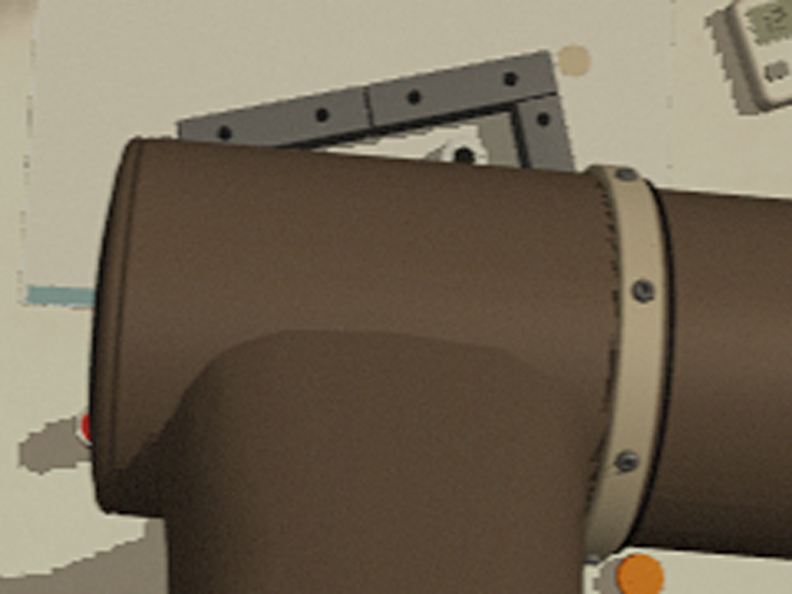

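Move the arm clear (up, then toward −y), and check the top view.

Request:
send_rows:
  commands:
    - [1,[0,0,0.15],[0,0,0]]
    - [1,[0,0,0.15],[0,0,0]]
    - [1,[-0.05,-0.17,0.1],[0,0,0]]
    - [1,[-0.05,-0.17,0],[0,0,0]]
    - [1,[-0.05,-0.17,0],[0,0,0]]
    - [1,[-0.05,-0.17,0],[0,0,0]]
    - [1,[-0.05,-0.17,0],[0,0,0]]
    - [1,[-0.05,-0.17,0],[0,0,0]]
    - [1,[0,0,0],[0,0,0]]
    - [1,[0,0,0],[0,0,0]]

```text
clock: 16.15
tool_pos: [0.4152, -0.4956, 0.2322]
orientation: [179.3, -0.2, 82.9]
force: [0.6, 0.3, 0.0]
opening: 0.0005
```

Run:
```python
from plant import snapshot,sensors
from h import *
s=snapshot('side');crop(s,180,180,430,410,2.6,'pics/c18.png')
s=snapshot('top');crop(s,250,130,490,310,3.3,'pics/c18t.png')
```

```text
(no output)
```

View pics/c18.png

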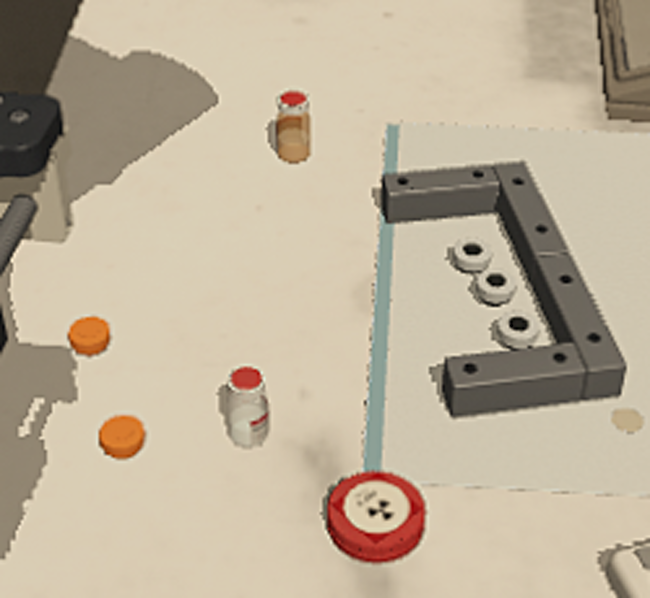

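View pics/c18t.png

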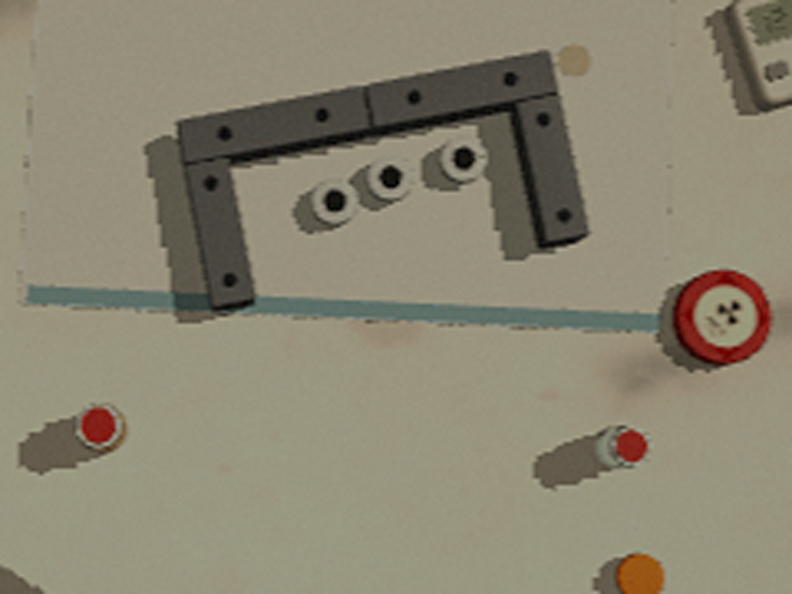

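Run:
```python
from plant import snapshot,sensors,order
from h import *
s=snapshot('top')
th=np.radians(10.9);r=np.array([[np.cos(th),-np.sin(th)],[np.sin(th),np.cos(th)]]);t=np.array([.6269,-.0963])
for u,v in((335,202),(390,177),(463,158)):
    p=px2w(s,250+u/3.3,130+v/3.3,.0155)[:2];print(p,((p-t)@r).round(4))
order.close_job()
```

```text
[ 0.62864324 -0.06985636] [0.0067 0.0256]
[ 0.64241836 -0.10042034] [ 0.0145 -0.007 ]
[ 0.65281247 -0.14097722] [ 0.017  -0.0488]
the job is handed in; nothing more can be done
```

I swept the three stoppers into the lead pen one at a time with the fingers closed, backed the arm off, and handed the job in at about 16 s.

- **Stoppers:** the last top picture put them, in the pen's frame, at (6.7, 25.6), (14.5, -7.0) and (17.0, -48.8) mm. All three are inside the allowed range, and both cameras showed them lying flat.
- **Vials and puck:** both vials, the source puck and the orange look-alikes stood at the same pixels as at the start.
- **Arm:** it ended clear of everything, with the tip 0.23 m up.
- **Disagreements:** twice the tip fell behind and tilted at the edge of the pad, up to 2.7° on the second stopper and 0.8° on the third. On the second the tip also sank to 3 mm, below the advised 4 to 10 mm. I raised and straightened the tool both times, and both stoppers then slid over the edge normally. No check failed.

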